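# Charge the grinding jar, then hold the mill's guard lid open

### The job

Get the ball mill ready for loading: tip all six steel balls from the scoop through the funnel into the grinding jar, and stand the empty scoop back upright on the bench, let go. Then raise the mill's guard lid by its handle to 45 degrees from closed and finish while holding it there with the gripper, still and with nothing else propping it (let go, it falls shut), so that a colleague can put the jar in. Leave the bottle, the pot and the wrench alone.

Things in the scene. Friction and masses are not known exactly. Their poses are not given: they have to be found in the camera images.
- lid (a joint): Opening angle of the mill's guard lid, rad: 0 = closed, grows as the front edge rises, stop at 1.35. 45 degrees is 0.785. The lid is hinged at the mill's rear, weighs about 0.35 kg and falls shut from every angle when let go (no spring, almost no friction); lifting it takes about 2 N at the handle.
- lid_handle (a point): Mid-point of the lid's handle: a round steel bar, 12 mm diameter, 110 mm long between its two legs, parallel to the hinge, with its centre line 35 mm above the lid's top face and 13 mm behind the lid's front edge. The point turns with the lid: its y axis runs along the bar, its x axis from the front edge towards the hinge, its z axis out of the lid's top face.
- lid_hinge (a point): Mid-point of the lid's hinge line, at the rear top edge of the mill (about 110 mm above the bench); the hinge line is the y axis. In the lid's frame the handle's mid-point lies at x = -187, z = +43 mm from here. Lid plate 200 x 220 x 8 mm, a grey frame with a clear window; its underside lies at the hinge line's height.
- mill: Bench ball mill, fixed: a white open-topped box 200 (x) x 220 (y) x 110 mm high with a small control panel on its front (-x), closed on top by the guard lid. Origin at the centre of its underside. It may be yawed.
- stand: Filling stand, fixed: a grey base plate 110 (x) x 160 (y) x 12 mm carrying a glass grinding jar and, on two steel posts 66 mm to either side in y (120 mm high), a steel funnel whose outlet hangs over the jar. Origin at the centre of its underside. It may be yawed.
- funnel_rim (a point): Centre of the funnel's mouth, 125 mm above the bench, on the jar's axis. The mouth is 112 mm wide inside; a 12 mm upright collar, then a 45 degree cone down to an outlet 34 mm wide inside.
- jar_in (a point): Centre of the grinding jar's inner floor, 16 mm above the bench; jar 38 mm inside diameter, 52 mm deep inside, mouth 68 mm above the bench, straight below the funnel.
- scoop: Steel scoop, loose, about 0.15 kg empty. Origin at the centre of its pan's underside, z up, pouring lip towards -x. Pan: flat floor 90 x 46 mm inside, 3 mm sheet, side and rear walls 28 mm high; at the front (-x) the floor rises at 20 degrees over 40 mm to the open pouring lip; sheet side walls follow it up to 36 mm above the underside. Tipped nose down by clearly more than 20 degrees (about 50 is good) it empties over the lip.
- scoop_grip (a point): Point to grip on the scoop's black upright post, 58 mm above the scoop's underside and 58.5 mm behind its origin (+x). The post is 24 mm (scoop x) by 14 mm (scoop y), stands right behind the pan's rear wall, and is 78 mm high.
- scoop_lip (a point): Middle of the scoop's pouring lip, 85 mm ahead of its origin (-x) and 17 mm above its underside.
- ball0_center (a point): Centre of one of the six equal loose steel grinding balls, 14 mm diameter, 11 g, lying in the scoop's pan at the start.
- ball1_center (a point): Centre of one of the six equal loose steel grinding balls, 14 mm diameter, 11 g, lying in the scoop's pan at the start.
- ball2_center (a point): Centre of one of the six equal loose steel grinding balls, 14 mm diameter, 11 g, lying in the scoop's pan at the start.
- ball3_center (a point): Centre of one of the six equal loose steel grinding balls, 14 mm diameter, 11 g, lying in the scoop's pan at the start.
- ball4_center (a point): Centre of one of the six equal loose steel grinding balls, 14 mm diameter, 11 g, lying in the scoop's pan at the start.
- ball5_center (a point): Centre of one of the six equal loose steel grinding balls, 14 mm diameter, 11 g, lying in the scoop's pan at the start.
- bottle: Bystander: closed white plastic bottle, 60 mm diameter, 100 mm high; origin at the centre of its underside.
- pot: Bystander: closed amber glass pot with a black cap, 64 mm diameter, 70 mm high; origin at the centre of its underside.
- wrench: Bystander: a steel wrench lying flat on the bench between robot and mill; origin about its middle, long axis x.
Things that resemble listed ones, but are neither listed nor needed, are in the scene too. Several things have the shape of the scoop; the one meant has the colours described above.

How it is judged (in metres and radians):
On the way, in this order (a step that is already met when the one before it is completed fails the run):
1. all six balls have gone into the grinding jar (horizontal distance between each of ball0_center, ball1_center, ball2_center, ball3_center, ball4_center, ball5_center and jar_in below 0.02 m and z of ball0_center in the frame of jar_in between 0 and 0.05 m and z of ball1_center in the frame of jar_in between 0 and 0.05 m and z of ball2_center in the frame of jar_in between 0 and 0.05 m and z of ball3_center in the frame of jar_in between 0 and 0.05 m and z of ball4_center in the frame of jar_in between 0 and 0.05 m and z of ball5_center in the frame of jar_in between 0 and 0.05 m), for 0.2 s.
2. the scoop stands upright on the bench, let go (height (world z) of scoop below 0.008 m and angle between scoop's own z axis and vertical below 0.12 rad and contact force between scoop and the fingers below 0.1 N and contact force between scoop and the arm below 0.1 N and linear speed of scoop below 0.03 m/s), for 0.2 s.
3. the guard lid is raised off its closed position by the gripper (value of joint lid above 0.4 rad and contact force between lid and the fingers above 0.3 N), for 0.1 s.
At the end, for the whole second after the job is handed in: Lid still at 45 +-7 degrees (0.665 to 0.905 rad), carried by the fingers (over 0.3 N), not touching the scoop; all six balls in the jar (centres within 20 mm of its axis, below 50 mm over its floor); scoop flat on the bench (under 8 mm up, tilt under 0.12 rad), still, not touched (all of step 1 and all of step 2 and value of joint lid between 0.665 and 0.905 rad and velocity of joint lid between -0.05 and 0.05 rad/s and contact force between lid and the fingers above 0.3 N and contact force between lid and scoop below 0.05 N); the arm keeps its last pose, push and grip.
It fails at once if the bottle is knocked or moved more than 30 mm (distance of bottle from where it was at the start of the episode above 0.03 m or angle between bottle's own z axis and vertical above 0.4 rad).
It fails at once if the pot is knocked or moved more than 30 mm (distance of pot from where it was at the start of the episode above 0.03 m or angle between pot's own z axis and vertical above 0.4 rad).
It fails at once if the wrench is knocked or moved more than 30 mm (distance of wrench from where it was at the start of the episode above 0.03 m or angle between wrench's own z axis and vertical above 0.4 rad).
It also fails if it takes over 72 s, if anything falls off the work surface, if the arm or the gripper's body presses on something with over 40 N, if the wrist force passes 120 N, or if a joint passes its speed limit or range.

### The arm

A 7-joint arm with a two-finger parallel gripper is mounted at the origin on the work surface. World frame = base frame: x ahead of the robot, y to its left, z up, the work surface at z = 0. Lengths are in mm, angles in degrees, forces in N, time in s.
With the tool pointing down it reaches from about 400 to 750 mm from the base axis. Payload 19.5 kg.
Tool frame: the origin (TCP) lies midway between the tips of the shut fingers; the grasp point (between the pads) lies 19 mm behind it; z points along the fingers, y is the direction in which the jaws open and shut (so a half turn about z gives the same grasp; the last joint's range is limited). The gripper opens to 85 mm and grips with 20 to 120 N. Pads are 22 mm wide; open, the fingers measure 114 mm over their backs; the gripper's body (76 mm by 85 mm) begins 54 mm behind the grasp point. The pads swing forward as they close: fully open they stand 13 mm farther back than shut.
Start: joints at [62.298, 40.479, -1.581, 85.061, 1.261, 54.483, -4.326], TCP at [245.841, -519.767, 231.268] pointing down, gripper open.
Joint ranges: [-155.06, 155.06], [-18.47, 123.98], [-90, 86.84], [0, 140.48], [-83.41, 263.41], [0, 116], [-161.91, 161.91]. Speed limits (degrees/s): [108.29, 108.29, 147.25, 147.25, 172.46, 172.46, 172.46].

### API

Orientations are given as [roll, pitch, yaw] about the fixed x, y, z axes, in that order (R = Rz(yaw) Ry(pitch) Rx(roll)).
In Python, from workcell import bot gives the robot as it stands.
- The arm moves only by the tool carry_out, never from a script. Its argument "steps" is one flat list of numbers, 7 for each row, row after row: the shift along the world's x, y, z in mm, then the turn, a rotation vector about the world's x, y, z in rad, then the closure, from -1 (fully open) to 1 (shut). A call has 1 to 5 rows; each row shifts and turns the commanded pose from where the row before left it; what a row does not reach is not made up. A row lasts 1/10 s, in which the tool goes at most 50 mm and 8.59 degrees, less where a joint would pass 70% of its speed; a pose out of reach is approached as far as the arm can. A call with a gripper value outside its range is refused whole. The fingers move at their own pace and stop on an object; the grip force is fixed at half the most. Time passes only in rows, so rows that do not move let the fingers close. It gives the time, the measured TCP pose, the force and the opening at its end, in the units of the state.
- bot.sense(): the state, without advancing time (a new reading comes with each control period).
- bot.capture(name): name is "side" or "top"; returns a dict with "img" (400x640x3 uint8, red, green, blue), "camera_matrix" (3x3 intrinsics, pixels), "R" (3x3) and "t" (3): a world point X has camera coordinates R X + t. Camera axes: x right, y down, z forward; pixel columns grow to the right and rows downward; lengths in mm; the calibration is good to about 2 mm. A picture is of the moment at which its call begins. There is no depth.
- bot.close_job(): hands the job in, once; it reports no verdict.
The state is a dict: "clock": time; "joint_pos": joint angles; "qvel": joint speeds; "tau": joint torques, N m; "ee_pos": TCP position; "orientation": TCP orientation; "contact_force": force on the tool from outside, world axes, zero at the start; "wrist_torque": the same for the moment, N m; "width": finger opening in mm.
Only numpy, scipy, OpenCV 4.12 (cv2) and the standard library are available. Lean on these libraries where they do the work, as an engineer would, in place of code of your own. Each camera call takes 0.05 s, during which the arm holds its last target. There are 200 camera calls.

## Working session

There is one attempt and no reset: what is moved stays moved. The work goes in short steps, Python scripts to look and compute and a tool call to move; the robot and the scene stay as the last step left them, time stands still between calls to the robot, and variables do not carry over. Pictures are saved under pics/ and viewed, about 8 in all and at most 12, crops included, and the job is handed in when it is done.

Besides the shell and the picture viewer there is one more tool, called after "Emit:" as name(argument=value, ...) on one line, values as JSON. carry_out: Moves the arm, as the interface text tells. Its arguments: {"type":"object","properties":{"steps":{"type":"array","items":{"type":"number"}}},"required":["steps"]}

```bash
mkdir -p pics; ls; cat > h.py <<'E'
import numpy as np, cv2
from workcell import bot
def cap(n,f=None):
    c=bot.capture(n)
    if f: cv2.imwrite('pics/'+f,c['img'][:,:,::-1])
    return c
def ray(c,u,v):
    K,R,t=[np.array(c[k],float) for k in('camera_matrix','R','t')]
    return -R.T@t, R.T@np.linalg.solve(K,[u,v,1.])
def onz(c,u,v,z):
    o,d=ray(c,u,v); return o+d*(z-o[2])/d[2]
def proj(c,X):
    K,R,t=[np.array(c[k],float) for k in('camera_matrix','R','t')]
    p=K@(R@np.array(X,float)+t); return p[:2]/p[2]
def tri(c1,p1,c2,p2):
    o1,d1=ray(c1,*p1);o2,d2=ray(c2,*p2)
    A=np.c_[d1,-d2];s=np.linalg.lstsq(A,o2-o1,rcond=None)[0]
    a,b=o1+s[0]*d1,o2+s[1]*d2
    return (a+b)/2,np.linalg.norm(a-b)
E
python3 - <<'E'
from h import *
for n in('top','side'):
    c=cap(n,n+'0.png'); o,d=ray(c,320,200); print(n,c['camera_matrix'],o,d)
print(bot.sense())
E
```

```text
pics
top [[460.39497552   0.         314.35377852]
 [  0.         460.39497552 198.86280192]
 [  0.           0.           1.        ]] [ 374.45284343  -41.98065353 1397.98951725] [ 0.09823444 -0.0287245  -0.99482732]
side [[408.43666505   0.         315.1841804 ]
 [  0.         408.43666505 195.63582728]
 [  0.           0.           1.        ]] [  231.74904612 -1007.08576789  1156.03457118] [ 0.18904445  0.65238139 -0.73410756]
{'clock': 0.1, 'joint_pos': array([62.29820869, 40.50909367, -1.58040484, 85.08083979,  1.25831775,
       54.48295038, -4.3257735 ]), 'qvel': array([ 0.13069038, -0.0707273 ,  0.06180412, -0.06804914,  0.01226183,
       -0.00978702,  0.00953275]), 'tau': array([ 9.47058033e-04, -8.84299636e+01,  1.23603534e+00, -2.36451960e+01,
        1.69740280e-02,  5.15933905e-03, -4.67934137e-05]), 'ee_pos': array([ 245.73889372, -519.58511172,  230.89081848]), 'orientation': array([-1.79944388e+02,  1.15296830e-03,  2.53098195e+01]), 'contact_force': array([ 0.00338867, -0.29836929,  0.4155184 ]), 'wrist_torque': array([-0.0035981 ,  0.00756263,  0.02280857]), 'width': 85.1356948090021}
```

View pics/top0.png

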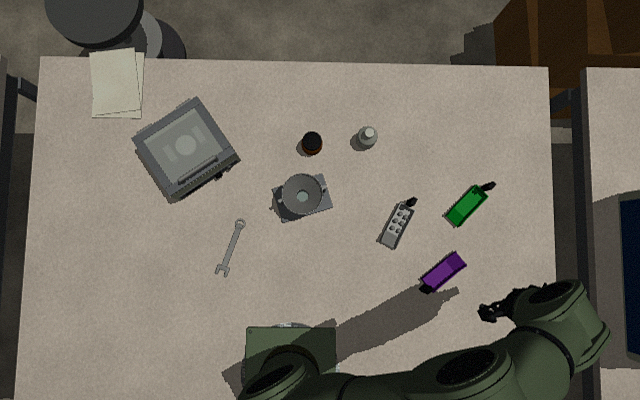

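View pics/side0.png

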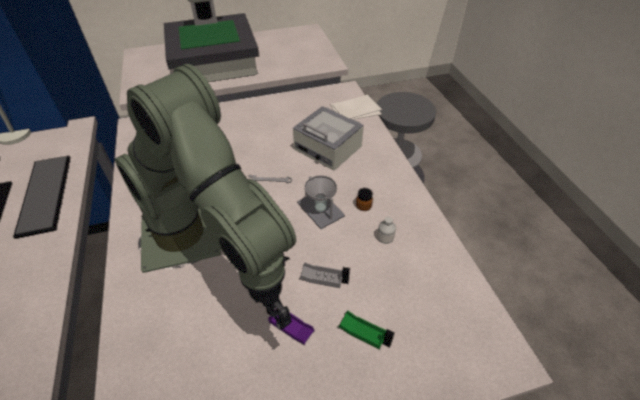

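Top view (up = +x, right = −y): mill at (187,150), handle at about (197,168), stand and funnel at (302,195), pot (312,143), bottle (366,137), wrench (231,247). Three things have the scoop's shape: grey steel (397,222), green (468,205) and purple (443,272). The grey one with six balls and a black post at (410,201) fits the description. I'll confirm it in an enlarged crop.

```bash
python3 - <<'E'
from h import *
i=cv2.imread('pics/top0.png'); s=cv2.imread('pics/side0.png')
a=cv2.resize(i[165:255,265:425],None,fx=5,fy=5,interpolation=cv2.INTER_CUBIC)[:, 0:800]
cv2.imwrite('pics/crop1.png',a)
b=cv2.resize(i[90:210,125:250],None,fx=3.2,fy=3.2,interpolation=cv2.INTER_CUBIC)
d=cv2.resize(s[95:220,285:410],b.shape[1::-1],interpolation=cv2.INTER_CUBIC)
cv2.imwrite('pics/crop2.png',np.hstack([b,d]))
c=cap('top')
for n,p,z in[('post',(410.5,201),78),('pan',(397,225),15),('rim',(302,194.5),125),('lidc',(186,150),118)]: print(n,onz(c,*p,z))
E
```

```text
post [ 505.99996687 -341.88769883   78.        ]
pan [ 438.99896768 -314.86834417   15.        ]
rim [514.73504101 -28.4747727  125.        ]
lidc [636.13103361 299.58558601 118.        ]
```

View pics/crop1.png

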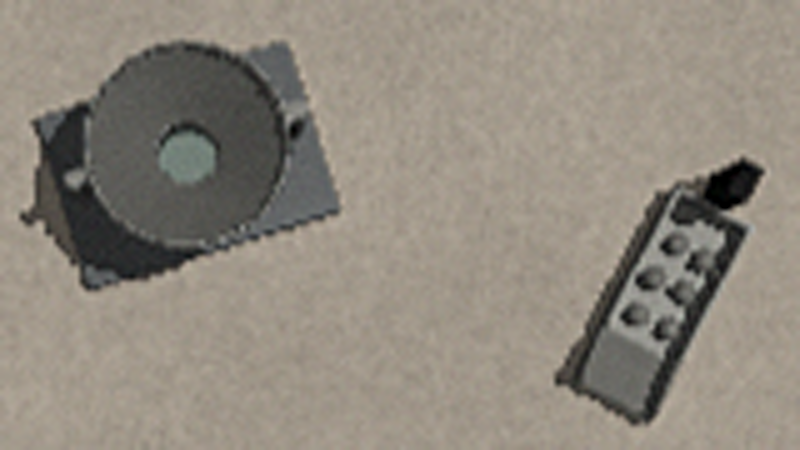

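View pics/crop2.png

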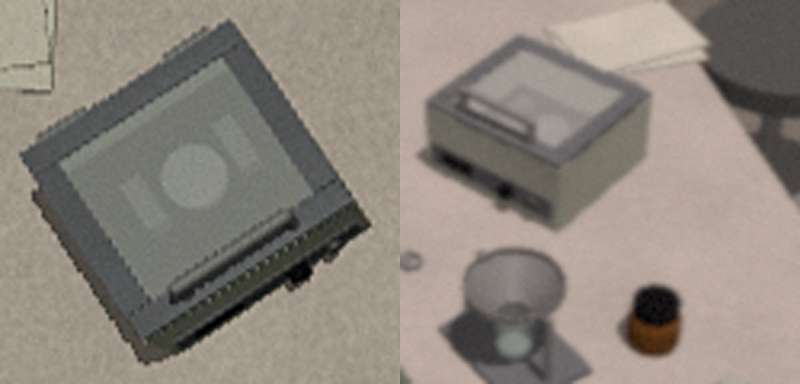

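The crop shows the grey scoop with six balls and a black post, so that is the one meant. Pan corners in the crop are about (680,187), (748,225), (648,420) and (580,382). The mill handle runs from (172,293) to (293,217) in crop 2, with the front edge lower-right and the hinges upper-left.

```bash
python3 - <<'E'
from h import *
c=cap('top'); s=cap('side'); 
P=lambda x,y,z: onz(c,265+x/5,165+y/5,z)
rl,rr,fl,fr=P(680,187,28),P(748,225,28),P(580,382,36),P(648,420,36)
print('w',np.linalg.norm((rl-rr)[:2]),np.linalg.norm((fl-fr)[:2]),'L',np.linalg.norm((rl-fl)[:2]),np.linalg.norm((rr-fr)[:2]))
for a,b in((fl,rl),(fr,rr)): print('yaw',np.degrees(np.arctan2(*(b-a)[1::-1])))
print('rearmid',(rl+rr)/2,'frontmid',(fl+fr)/2)
B=[P(x,y,10) for x,y in((677,243),(706,262),(652,278),(683,291),(637,315),(665,328))]
print('balls mean',np.mean(B,0)); v=np.mean([B[0]-B[4],B[1]-B[5]],0); print('ballyaw',np.degrees(np.arctan2(v[1],v[0])))
# masks, post
for cc,box in((c,(190,215,400,422)),(s,(262,290,336,356))):
    g=cc['img'][box[0]:box[1],box[2]:box[3]].max(2); m=(g<50)
    m=cv2.connectedComponentsWithStats(m.astype(np.uint8))
    for k in range(1,m[0]): 
        if m[2][k][4]>8: print('black',m[2][k]+np.array([box[2],box[0],0,0,0]),m[3][k]+[box[2],box[0]])
# funnel rim
print('rim',P(187,143,125)); print(tri(c,(302.4,193.6),s,(285+513/3.2-400/3.2,95+285/3.2)))
Q=lambda x,y,z: onz(c,125+x/3.2,90+y/3.2,z)
h1,h2=Q(172,293,159),Q(293,217,159); print('handle',h1,h2,(h1+h2)/2,np.linalg.norm(h1-h2),'bar dir',np.degrees(np.arctan2(*(h1-h2)[1::-1])))
cs=[Q(*p,118) for p in((230,22),(22,155),(143,338),(358,205))]
for i in range(4): e=cs[i]-cs[i-1]; print('lid',cs[i],np.linalg.norm(e),np.degrees(np.arctan2(e[1],e[0])))
for n,p,z in(('pot',(312,139),70),('bottle',(369,131),100),('wr',(240,222),5),('wr2',(222,273),5)): print(n,onz(c,*p,z))
E
```

```text
w 46.43472914603338 45.733205644679266 L 132.5532661557136 132.39622985190974
yaw -27.648769067593495
yaw -27.951359097635866
rearmid [ 495.20026914 -345.00163677   28.        ] frontmid [ 378.01600831 -283.21745186   36.        ]
balls mean [ 447.7114473  -321.97123029   10.        ]
ballyaw -30.468909388072447
black [400 197  17  18 113] [409.03539823 204.30973451]
black [342 268   7  15  87] [344.75862069 275.05747126]
rim [517.27069483 -29.54494241 125.        ]
(array([515.94070138, -29.70963877, 138.53193987]), np.float64(0.3796655061539525))
handle [540.84305295 304.51264464 159.        ] [607.64169784 205.05517531 159.        ] [574.2423754  254.78390997 159.        ] 119.80754219119461 bar dir 123.8865037285701
lid [790.14392064 275.21192511 118.        ] 201.62807357104032 36.00991105853532
lid [666.46343643 452.38985788 118.        ] 216.07610241815917 124.91727761758264
lid [506.50525048 339.33922375 118.        ] 195.87513147811615 -144.7491961674525
lid [627.04388565 156.6697021  118.        ] 218.8554699104305 -56.5802687161594
pot [685.26918416 -54.5283403   70.        ]
bottle [ 704.71323293 -218.22358035  100.        ]
wr [441.51560194 158.40525547   5.        ]
wr2 [288.6759063  207.35792025   5.        ]
```

The geometry is consistent:
- **Scoop:** origin about (453.5, −323), yaw about −28°, grip point about (505, −350).
- **Funnel:** about (517, −29).
- **Mill:** yaw about 35°, handle about (576, 255, 153).

I'll move above the scoop's post.

Emit:
carry_out(steps=[17, 11, -4, 0, 0, 0.147, -1, 17, 11, -4, 0, 0, 0.147, -1, 17, 11, -4, 0, 0, 0.147, -1, 17, 11, -4, 0, 0, 0.147, -1, 17, 11, -4, 0, 0, 0.147, -1])

```text
clock: 0.75
ee_pos: [331.5, -464.3, 211.1]
orientation: [-180.0, -0.0, 67.8]
contact_force: [0.3, -1.2, -0.3]
width: 85.2
```

Emit:
carry_out(steps=[17, 11, -4, 0, 0, 0.147, -1, 17, 11, -4, 0, 0, 0.147, -1, 17, 11, -4, 0, 0, 0.147, -1, 17, 11, -4, 0, 0, 0.147, -1, 17, 11, -4, 0, 0, 0.147, -1])

```text
clock: 1.25
ee_pos: [416.4, -409.3, 191.1]
orientation: [-180.0, -0.0, 109.9]
contact_force: [-0.1, -0.1, -0.0]
width: 85.6
```

Emit:
carry_out(steps=[17, 11, -4, 0, 0, 0.147, -1, 17, 11, -4, 0, 0, 0.147, -1, 17, 11, -4, 0, 0, 0.147, -1, 17, 11, -4, 0, 0, 0.147, -1, 17, 11, -4, 0, 0, 0.147, -1])

```text
clock: 1.75
ee_pos: [501.4, -354.4, 171.0]
orientation: [-180.0, -0.0, 152.0]
contact_force: [0.1, -0.1, -0.2]
width: 85.5
```

```bash
python3 - <<'E'
from h import *
s=cap('side'); c=cap('top','top1.png')
x=np.array([np.cos(np.radians(-28)),np.sin(np.radians(-28)),0]);y=np.array([-x[1],x[0],0]);o=np.array([453.5,-323,0])
for n,cc in(('side',s),('top',c)):
    B=np.array([proj(cc,o+x*(58.5+a)+y*b+[0,0,z]) for a in(-12,12) for b in(-7,7) for z in(0,78)])
    h=cv2.convexHull(B.astype(np.float32)); m=np.zeros((400,640),np.uint8); cv2.fillConvexPoly(m,h.round().astype(int),1); print(n,B.min(0),B.max(0),m.sum(), np.argwhere(m)[:,::-1].mean(0))
E
```

```text
side [340.6319748  266.18338283] [349.92606028 284.64317642] 160 [345.45625 275.3875 ]
top [403.70845703 196.56165885] [417.50476343 208.28199485] 112 [410.79464286 202.39285714]
```

The post's predicted outline matches the masks to about 1 px. Now descend and grip.

Emit:
carry_out(steps=[3.6, 4, -40, 0, 0, 0, -1, 0, 0, -40, 0, 0, 0, -1, 0, 0, -30, 0, 0, 0, -1, 0, 0, -21, 0, 0, 0, -1, 0, 0, 0, 0, 0, 0, -1])

```text
clock: 2.35
ee_pos: [502.9, -350.5, 37.9]
orientation: [-180.0, -0.2, 151.6]
contact_force: [0.3, -0.1, 1.2]
width: 85.5
```

Emit:
carry_out(steps=[0, 0, 0, 0, 0, 0, 0, 0, 0, 0, 0, 0, 0, 0.4, 0, 0, 0, 0, 0, 0, 0.7, 0, 0, 0, 0, 0, 0, 1, 0, 0, 0, 0, 0, 0, 1])

```text
clock: 2.85
ee_pos: [504.6, -350.9, 40.7]
orientation: [-180.0, 0.0, 151.6]
contact_force: [-0.8, 0.9, 13.0]
width: 13.4
```

Emit:
carry_out(steps=[0, 0, 0, 0, 0, 0, 1, 0, 0, 0, 0, 0, 0, 1, 0, 0, 0, 0, 0, 0, 1, 0, 0, 0, 0, 0, 0, 1, 0, 0, 0, 0, 0, 0, 1])

```text
clock: 3.35
ee_pos: [504.6, -350.9, 40.8]
orientation: [-180.0, 0.0, 151.6]
contact_force: [-1.2, -0.1, 6.3]
width: 13.7
```

Emit:
carry_out(steps=[0, 0, 8, 0, 0, 0, 1, 0, 0, 22, 0, 0, 0, 1, 0, 0, 30, 0, 0, 0, 1, 0, 0, 30, 0, 0, 0, 1, 0, 0, 30, 0, 0, 0, 1])

```text
clock: 3.85
ee_pos: [504.3, -350.6, 162.0]
orientation: [180.0, -0.0, 151.7]
contact_force: [0.6, -0.6, -1.9]
width: 13.5
```

Emit:
carry_out(steps=[5.4, 8.4, 14, 0, 0, 0, 1, 9.7, 15.2, 10, 0, 0, 0, 1, 13.5, 21, 8, 0, 0, 0, 1, 13.5, 21, 0, 0, 0, 0, 1, 13.5, 21, 0, 0, 0, 0, 1])

```text
clock: 4.35
ee_pos: [561.0, -261.5, 191.7]
orientation: [180.0, -0.1, 151.7]
contact_force: [0.4, -0.5, -2.6]
width: 13.3
```

Emit:
carry_out(steps=[13.5, 21, 0, 0, 0, 0, 1, 13.5, 21, 0, 0, 0, 0, 1, 13.5, 21, 0, 0, 0, 0, 1, 13.5, 21, 0, 0, 0, 0, 1, 13.5, 21, 0, 0, 0, 0, 1])

```text
clock: 4.85
ee_pos: [628.1, -156.3, 191.4]
orientation: [-180.0, -0.1, 151.7]
contact_force: [-0.1, -0.7, -2.4]
width: 13.3
```

Emit:
carry_out(steps=[13.5, 21, 0, 0, 0, 0, 1, 9.7, 15.2, 0, 0, 0, 0, 1, 6.5, 10, 0, 0, 0, 0, 1, 4.3, 6.7, 0, 0, 0, 0, 1, 0, 0, 0, 0, 0, 0, 1])

```text
clock: 5.35
ee_pos: [661.7, -105.1, 191.8]
orientation: [180.0, -0.0, 151.7]
contact_force: [-0.0, -0.2, -1.7]
width: 13.2
```

```bash
python3 - <<'E'
from h import *
c=cap('top','top2.png'); s=cap('side','side2.png'); z=bot.sense(); print(z['ee_pos'],z['orientation'],z['width'],z['joint_pos'].round())
a=c['img'][120:250,230:390,::-1]; b=s['img'][110:260,260:400,::-1]
cv2.imwrite('pics/v2.png',np.hstack([cv2.resize(x,(400,int(400*x.shape[0]/x.shape[1])),interpolation=cv2.INTER_CUBIC)[:325] for x in(a,b)]))
E
```

```text
[ 661.27740893 -106.87103284  192.11482738] [-1.79960353e+02 -5.05111109e-03  1.51615887e+02] 13.28067277690107 [ 19.  54. -32.  64.  28.  68.  49.]
```

View pics/v2.png

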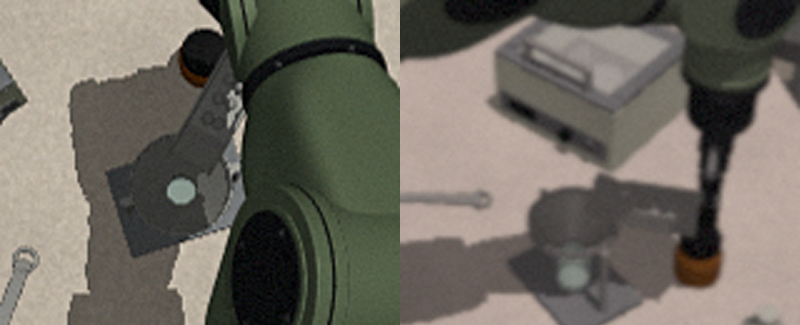

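```bash
python3 - <<'E'
from h import *
th=np.radians([0,4,8,12,16,20,23,26,29,32,35,38,41,44,47,50]); zl=np.r_[np.linspace(168,143,6),[143]*10]
r=143.5*np.cos(th)-23.5*np.sin(th); z=143.5*np.sin(th)+23.5*np.cos(th)+zl
a=np.radians(-28.4)
o=np.c_[np.diff(r)*np.cos(a),np.diff(r)*np.sin(a),np.diff(z),np.diff(th)*np.sin(a),-np.diff(th)*np.cos(a)]
print(o.round(3).tolist()); print(z[-1])
c=cap('top'); print(onz(c,309,180,168),proj(c,(534.7,-38.9,168)))
E
```

```text
[[-1.749, 0.946, 4.953, -0.033, -0.061], [-2.356, 1.274, 4.79, -0.033, -0.061], [-2.951, 1.596, 4.579, -0.033, -0.061], [-3.532, 1.909, 4.322, -0.033, -0.061], [-4.095, 2.214, 4.019, -0.033, -0.061], [-3.429, 1.854, 6.539, -0.025, -0.046], [-3.725, 2.014, 6.326, -0.025, -0.046], [-4.011, 2.169, 6.096, -0.025, -0.046], [-4.287, 2.318, 5.849, -0.025, -0.046], [-4.55, 2.46, 5.586, -0.025, -0.046], [-4.801, 2.596, 5.307, -0.025, -0.046], [-5.039, 2.724, 5.014, -0.025, -0.046], [-5.263, 2.845, 4.708, -0.025, -0.046], [-5.472, 2.959, 4.388, -0.025, -0.046], [-5.667, 3.064, 4.057, -0.025, -0.046]]
268.03288641520703
[549.62079251 -47.14150055 168.        ] [305.85568302 185.4400125 ]
```

Emit:
carry_out(steps=[-1.7, 0.9, 5, -0.033, -0.061, 0, 1, -2.4, 1.3, 4.8, -0.033, -0.061, 0, 1, -3, 1.6, 4.6, -0.033, -0.061, 0, 1, -3.5, 1.9, 4.3, -0.033, -0.061, 0, 1, -4.1, 2.2, 4, -0.033, -0.061, 0, 1])

```text
clock: 6.0
ee_pos: [646.2, -99.3, 215.5]
orientation: [180.0, 20.0, 151.6]
contact_force: [2.0, 0.3, -2.2]
width: 13.4
```

Emit:
carry_out(steps=[-3.4, 1.9, 6.5, -0.025, -0.046, 0, 1, -3.7, 2, 6.3, -0.025, -0.046, 0, 1, -4, 2.2, 6.1, -0.025, -0.046, 0, 1, -4.3, 2.3, 5.8, -0.025, -0.046, 0, 1, -4.6, 2.5, 5.6, -0.025, -0.046, 0, 1])

```text
clock: 6.5
ee_pos: [626.0, -88.5, 245.9]
orientation: [180.0, 34.9, 151.5]
contact_force: [1.9, -0.2, -2.0]
width: 13.4
```

```bash
python3 - <<'E'
from h import *
c=cap('top','top3.png'); s=cap('side','side3.png'); z=bot.sense(); print(z['ee_pos'],z['orientation'],z['width'],z['joint_pos'].round())
a=c['img'][120:250,230:390,::-1]; b=s['img'][110:240,260:420,::-1]
cv2.imwrite('pics/v3.png',np.hstack([cv2.resize(x,(400,325),interpolation=cv2.INTER_CUBIC) for x in(a,b)]))
E
```

```text
[625.98339822 -86.64557913 245.86223341] [-179.86978477   34.94400029  151.73385691] 13.050109099771664 [ -8.  36.   8. 110.  72.  13.  -9.]
```

View pics/v3.png

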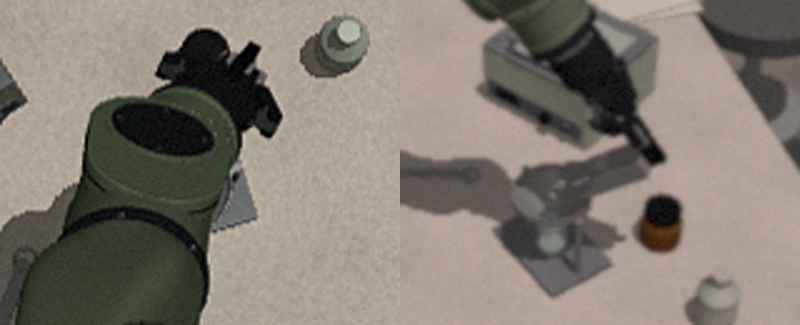

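The side view shows the lip inside the funnel mouth at a 35° tilt. Pot and bottle are untouched. I'll continue to 50°.

Emit:
carry_out(steps=[-4.8, 2.6, 5.3, -0.025, -0.046, 0, 1, -5, 2.7, 5, -0.025, -0.046, 0, 1, -5.3, 2.8, 4.7, -0.025, -0.046, 0, 1, -5.5, 3, 4.4, -0.025, -0.046, 0, 1, -5.7, 3.1, 4.1, -0.025, -0.046, 0, 1])

```text
clock: 7.1
ee_pos: [609.5, -81.8, 263.0]
orientation: [-179.2, 46.5, 151.7]
contact_force: [0.1, -1.8, -2.8]
width: 13.3
```

Emit:
carry_out(steps=[0, 0, 0, 0, 0, 0, 1, 0, 0, 0, 0, 0, 0, 1, 0, 0, 0, 0, 0, 0, 1, 0, 0, 0, 0, 0, 0, 1, 0, 0, 0, 0, 0, 0, 1])

```text
clock: 7.6
ee_pos: [608.9, -81.4, 262.0]
orientation: [-179.2, 46.2, 151.7]
contact_force: [-0.5, -1.1, -1.7]
width: 13.3
```

Emit:
carry_out(steps=[0, 0, 0, 0, 0, 0, 1, 0, 0, 0, 0, 0, 0, 1, 0, 0, 0, 0, 0, 0, 1, 0, 0, 0, 0, 0, 0, 1, 0, 0, 0, 0, 0, 0, 1])

```text
clock: 8.1
ee_pos: [608.7, -81.3, 262.0]
orientation: [-179.2, 46.2, 151.7]
contact_force: [-0.3, -0.6, -1.1]
width: 13.3
```

```bash
python3 - <<'E'
from h import *
s=cap('side','side4.png'); z=bot.sense(); print(z['ee_pos'],z['orientation'],z['contact_force'],z['joint_pos'].round())
b=s['img'][150:240,290:380,::-1]
cv2.imwrite('pics/v4.png',cv2.resize(b,(540,540),interpolation=cv2.INTER_CUBIC))
E
```

```text
[608.68955828 -81.28643435 261.97909495] [-179.17567214   46.21543744  151.7356902 ] [ 0.0116457  -1.3499413  -1.59781861] [ -9.  35.   1. 121. 119.  30. -60.]
```

View pics/v4.png

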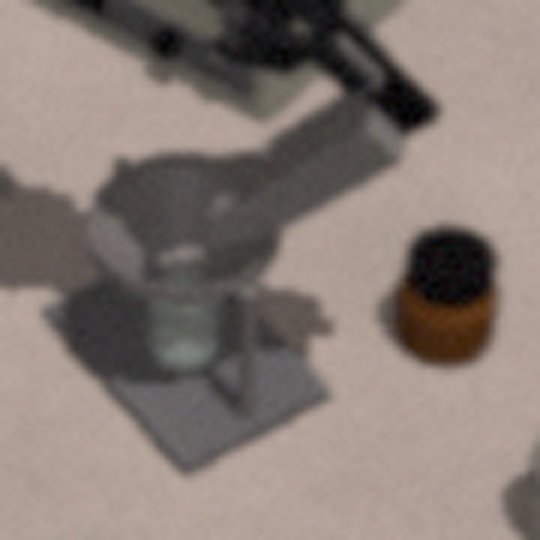

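Emit:
carry_out(steps=[0, 0, 25, 0, 0, 0, 1, 6.6, -3.2, -9.4, 0.048, 0.089, 0, 1, 6.6, -3.2, -9.4, 0.048, 0.089, 0, 1, 6.6, -3.2, -9.4, 0.048, 0.089, 0, 1, 6.6, -3.2, -9.4, 0.048, 0.089, 0, 1])

```text
clock: 8.65
ee_pos: [614.6, -99.5, 267.7]
orientation: [-176.2, 36.1, 151.9]
contact_force: [-0.7, -0.5, -1.2]
width: 13.6
```

Emit:
carry_out(steps=[6.6, -3.2, -9.4, 0.048, 0.089, 0, 1, 6.6, -3.2, -9.4, 0.048, 0.089, 0, 1, 6.6, -3.2, -9.4, 0.048, 0.089, 0, 1, 6.6, -3.2, -9.4, 0.048, 0.089, 0, 1, 0, 0, 0, 0, 0, 0, 1])

```text
clock: 9.15
ee_pos: [640.2, -116.6, 233.8]
orientation: [-175.8, 16.3, 151.6]
contact_force: [0.4, -0.5, -1.1]
width: 13.2
```

```bash
cat >> h.py <<'E'
from scipy.spatial.transform import Rotation as Ro
def delta(pos,rpy):
    z=bot.sense(); R=Ro.from_euler('xyz',rpy,degrees=True)*Ro.from_euler('xyz',z['orientation'],degrees=True).inv()
    print('at',z['ee_pos'].round(1),z['orientation'].round(1),z['width'],'j',z['joint_pos'].round(),'dpos',(np.array(pos)-z['ee_pos']).round(1),'rot',R.as_rotvec().round(3),'F',z['contact_force'].round(1))
E
python3 - <<'E'
from h import *
delta((662,-107,212),(180,0,151.6))
E
```

```text
at [ 640.2 -116.6  233.8] [-175.8   16.3  151.6] 13.193750535362742 j [ 12.  42. -20.  85.  35.  47.  37.] dpos [ 21.8   9.6 -21.8] rot [0.199 0.215 0.011] F [ 0.4 -0.5 -1.1]
```

Emit:
carry_out(steps=[-4, -9, -4, 0.04, 0.043, 0.002, 1, -4, -9, -4, 0.04, 0.043, 0.002, 1, -4, -9, -4, 0.04, 0.043, 0.002, 1, -4, -9, -4, 0.04, 0.043, 0.002, 1, -4, -9, -4, 0.04, 0.043, 0.002, 1])

```text
clock: 9.65
ee_pos: [619.3, -159.4, 215.1]
orientation: [179.9, 0.2, 151.8]
contact_force: [-0.0, 0.5, -1.7]
width: 13.5
```

Emit:
carry_out(steps=[0, 0, 0, 0, 0, 0, 1])

```text
clock: 9.75
ee_pos: [619.1, -161.4, 214.0]
orientation: [-180.0, 0.2, 151.6]
contact_force: [-0.5, 0.0, -1.7]
width: 13.2
```

```bash
python3 - <<'E'
from h import *
delta((504.5,-350.5,80),(180,0,151.6))
E
```

```text
at [ 619.1 -161.4  214. ] [-180.     0.2  151.6] 13.177789690833515 j [ 24.  49. -28.  71.  24.  65.  56.] dpos [-114.6 -189.1 -134. ] rot [0.002 0.003 0.   ] F [-0.5  0.  -1.7]
```

Emit:
carry_out(steps=[-19, -31.5, -5, 0, 0, 0, 1, -24, -40, -15, 0, 0, 0, 1, -24, -40, -20, 0, 0, 0, 1, -24, -40, -20, 0, 0, 0, 1, -23.5, -37.5, -20, 0, 0, 0, 1])

```text
clock: 10.25
ee_pos: [505.0, -347.7, 135.4]
orientation: [-180.0, 0.4, 151.8]
contact_force: [0.3, -1.1, -1.5]
width: 13.2
```

Emit:
carry_out(steps=[0, 0, -20, 0, 0, 0, 1, 0, 0, 0, 0, 0, 0, 1])

```text
clock: 10.45
ee_pos: [504.7, -346.4, 114.0]
orientation: [180.0, 0.2, 151.7]
contact_force: [-0.2, 0.9, -0.8]
width: 13.6
```

```bash
python3 - <<'E'
from h import *
c=cap('top','top5.png'); s=cap('side','side5.png'); delta((504.5,-350.5,40.8),(180,0,151.6))
T=c['img'][:,:,::-1];S=s['img'][:,:,::-1]
f=lambda i,u,v,w,h: cv2.resize(i[v:v+h,u:u+w],(400,300),interpolation=cv2.INTER_CUBIC)
cv2.imwrite('pics/v5.png',np.vstack([np.hstack([f(T,270,165,80,60),f(S,295,170,64,48)]),np.hstack([f(T,365,180,80,60),f(S,280,240,96,72)])]))
E
```

```text
at [ 506.9 -345.4  116.6] [179.9   0.3 151.9] 13.112993989511219 j [ 44.  54. -28.  84.  29.  49.  69.] dpos [ -2.4  -5.1 -75.8] rot [ 0.002  0.006 -0.005] F [ 0.2 -0.  -0.4]
```

View pics/v5.png

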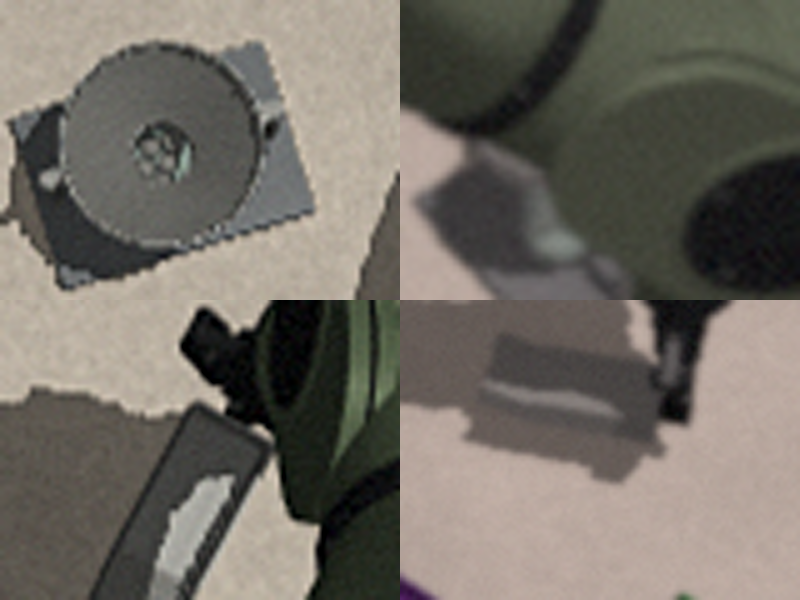

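The scoop is empty and the balls show in the funnel outlet or jar. I'll set the scoop down.

Emit:
carry_out(steps=[-1, -2, -25, 0, 0, 0, 1, -1, -2, -25, 0, 0, 0, 1, 0, 0, -12, 0, 0, 0, 1, 0, 0, -6, 0, 0, 0, 1, 0, 0, 0, 0, 0, 0, 1])

```text
clock: 11.05
ee_pos: [504.4, -350.4, 48.2]
orientation: [179.9, 0.3, 151.8]
contact_force: [0.3, -0.1, -1.5]
width: 13.3
```

Emit:
carry_out(steps=[0, 0, -2, 0, 0, 0, 1, 0, 0, -2, 0, 0, 0, 1, 0, 0, 0, 0, 0, 0, 1])

```text
clock: 11.35
ee_pos: [503.9, -351.0, 44.0]
orientation: [179.9, 0.3, 151.7]
contact_force: [-0.0, -0.0, -1.7]
width: 13.5
```

Emit:
carry_out(steps=[0, 0, -1.5, 0, 0, 0, 1, 0, 0, -1, 0, 0, 0, 1, 0, 0, -1, 0, 0, 0, 1, 0, 0, 0, 0, 0, 0, 1])

```text
clock: 11.75
ee_pos: [504.1, -351.0, 40.8]
orientation: [179.9, 0.3, 151.7]
contact_force: [-0.8, 0.4, 9.3]
width: 13.1
```

Emit:
carry_out(steps=[0, 0, 0.5, 0, 0, 0, 0.6, 0, 0, 0, 0, 0, 0, 0.3, 0, 0, 0, 0, 0, 0, 0, 0, 0, 0, 0, 0, 0, -0.5, 0, 0, 0, 0, 0, 0, -1])

```text
clock: 12.25
ee_pos: [503.8, -350.9, 40.6]
orientation: [179.9, 0.3, 151.8]
contact_force: [1.1, 0.0, -0.6]
width: 70.1
```

Emit:
carry_out(steps=[0, 0, 0, 0, 0, 0, -1, 0, 0, 0, 0, 0, 0, -1, 0, 0, 0, 0, 0, 0, -1, 0, 0, 15, 0, 0, 0, -1, 0, 0, 35, 0, 0, 0, -1])

```text
clock: 12.75
ee_pos: [503.0, -350.3, 90.2]
orientation: [179.9, 0.1, 151.8]
contact_force: [0.8, -0.3, 1.7]
width: 85.2
```

Emit:
carry_out(steps=[0, 0, 50, 0, 0, 0, -1, 0, 0, 50, 0, 0, 0, -1, 0, 0, 50, 0, 0, 0, -1, 0, 0, 30, 0, 0, 0, -1, -30, 0, 15, 0, 0, 0, -1])

```text
clock: 13.25
ee_pos: [476.0, -349.7, 289.2]
orientation: [179.8, 0.5, 151.9]
contact_force: [-0.8, -0.9, 0.1]
width: 85.2
```

```bash
python3 - <<'E'
from h import *
delta((480,100,280),(180,0,124.7))
E
```

```text
at [ 476.  -349.7  289.2] [179.8   0.5 151.9] 85.24821412231549 j [ 49.  41. -33.  76.  22.  69.  76.] dpos [  4.  449.7  -9.2] rot [ 0.004  0.009 -0.475] F [-0.8 -0.9  0.1]
```

Emit:
carry_out(steps=[4, 25, 0, 0, 0, -0.032, -1, 6, 38, 0, 0, 0, -0.032, -1, 6, 42, 0, 0, 0, -0.032, -1, 6, 42, 0, 0, 0, -0.032, -1, 6, 42, 0, 0, 0, -0.032, -1])

```text
clock: 13.75
ee_pos: [501.6, -160.1, 286.9]
orientation: [179.9, 0.3, 142.5]
contact_force: [1.2, 0.4, 0.7]
width: 85.4
```

Emit:
carry_out(steps=[7, 42, 0, 0, 0, -0.032, -1, 7, 42, 0, 0, 0, -0.032, -1, 7, 42, 0, 0, 0, -0.032, -1, 7, 42, 0, 0, 0, -0.032, -1, 7, 42, 0, 0, 0, -0.032, -1])

```text
clock: 14.25
ee_pos: [536.6, 50.0, 286.9]
orientation: [179.9, 0.3, 133.4]
contact_force: [1.5, -1.4, -0.5]
width: 85.3
```

Emit:
carry_out(steps=[8, 42, -10, 0, 0, -0.032, -1, 8, 42, -12, 0, 0, -0.032, -1, 8, 42, -14, 0, 0, -0.032, -1, 7, 42, -14, 0, 0, -0.032, -1, 6, 38, -12, 0, 0, -0.03, -1])

```text
clock: 14.75
ee_pos: [573.5, 256.4, 224.2]
orientation: [179.9, 0.2, 124.3]
contact_force: [0.2, -1.5, -0.9]
width: 85.2
```

```bash
python3 - <<'E'
from h import *
c=cap('top','top6.png'); s=cap('side','side6.png'); delta((576,255.5,134),(180,0,124.5))
T=c['img'][:,:,::-1];S=s['img'][:,:,::-1]
f=lambda i,u,v,w,h: cv2.resize(i[v:v+h,u:u+w],(400,300),interpolation=cv2.INTER_CUBIC)
cv2.imwrite('pics/v6.png',np.vstack([np.hstack([f(T,270,165,80,60),f(S,295,170,64,48)]),np.hstack([f(T,365,180,80,60),f(S,280,240,96,72)])]))
cv2.imwrite('pics/v6b.png',np.hstack([f(T,125,90,128,96),f(S,285,80,128,96)]))
for p in ((576,255.5,153),): print(proj(s,p),proj(c,p))
E
```

```text
at [572.  259.5 222.8] [1.800e+02 1.000e-01 1.246e+02] 85.55717497441874 j [-18.  47. -21.  73.  17.  63.  -6.] dpos [  4.   -4.  -88.8] rot [ 0.001  0.001 -0.003] F [-0.7  0.3  0.6]
[314.76533995 129.92941458] [197.99670788 169.36543695]
```

View pics/v6.png

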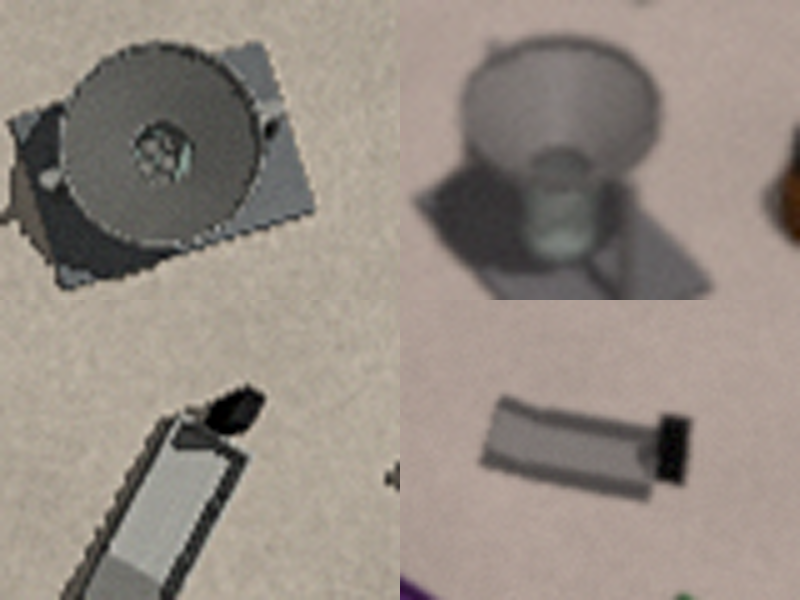

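View pics/v6b.png

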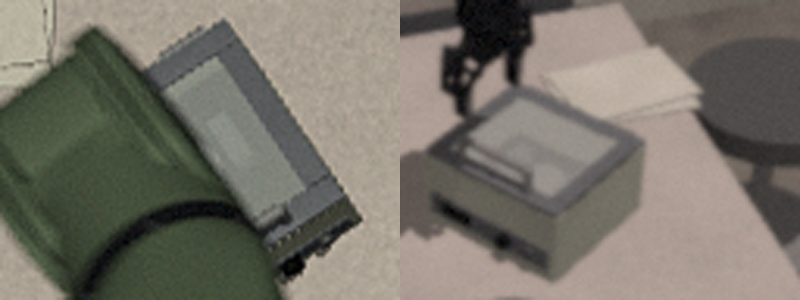

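Scoop upright and released, with the pan empty. In v6b the gripper hangs above the handle. I'll check numerically that the balls are in the jar and not stuck in the outlet.

```bash
python3 - <<'E'
from h import *
for n in('side','top'):
    c=cap(n); a=cv2.imread(f'pics/{n}0.png').astype(int).sum(2); b=cv2.imread(f'pics/{n}6.png').astype(int).sum(2)
    for z in(16,23,45,68,86,125): print(n,z,proj(c,(517,-29.5,z)).round(1),end=' ')
    print()
    u,v,w,h=(312,194,16,22) if n=='side' else(294,186,17,17)
    print(u,v);print((b-a)[v:v+h,u:u+w]//3); print(b[v:v+h,u:u+w]//3)
E
```

```text
side 16 [320.5 207.2] side 23 [320.5 205.9] side 45 [320.5 201.9] side 68 [320.5 197.7] side 86 [320.5 194.3] side 125 [320.5 186.7] 
312 194
[[ -7  -6  -6 -10  -9  -6  -5  -7  -8  -6 -11  -6  -3  -5  -7  -9]
 [-10  -9 -11  -6  -7 -10  -9  -4  -7  -4  -3  -7  -6  -4  -5  -6]
 [ -9 -11  -7  -3  -5  -7  -4  -7  -9  -4  -9  -2 -11  -9  -8  -3]
 [ -6  -8 -10  -8  -6  -7  -4  -4  -3  -4  -2  -5 -13 -13 -10  -4]
 [ -9 -10  -5  -5  -7  -8 -12  -8  -7  -3 -10  -6  -5  -5  -7  -8]
 [ -8  -4  -4  -6  -7  -3  -6  -7  -6  -5 -10  -6  -3  -6  -7  -3]
 [ -3  -4  -2  -7  -5  -3  -6  -4  -7  -8  -4  -8 -13  -4  -6  -6]
 [ -3  -6  -7  -5  -9  -4  -8  -5  -4  -2  -3  -1  -7  -4  -7  -2]
 [ -6  -3  -8  -3  -8  -7  -8  -5  -9  -9  -6  -8   0  -3  -1  -7]
 [ -5  -8  -7  -5 -11 -10 -17 -20 -24 -27 -21 -15  -5  -4  -3  -5]
 [ -3  -4  -5 -11 -20 -27 -30 -34 -34 -38 -41 -34 -19 -11  -8  -3]
 [ -4  -4  -6 -22 -30 -31 -34 -40 -40 -44 -38 -41 -32 -21 -11   0]
 [ -7  -6 -12 -20 -36 -37 -38 -36 -34 -34 -34 -40 -38 -25 -11  -4]
 [ -5  -5  -7 -19 -32 -39 -33 -22 -20 -20 -26 -34 -28 -20 -12  -2]
 [-10  -9  -3 -13 -2
[... 3843 characters left out ...]
118  40  74  95 112  89  58 106  53  53  57  73  58  78  83]
 [ 96  96 101  62  79 109 123  95  53  94  85  43  68 124  42  79  78]
 [ 98  97  84 120  77  88 100 101  87  46  56  33  94 137  70  76  82]
 [101 103 103 105  86  67  66 111  94 106  91  43 132 129  66  78  76]
 [100 101 105  78 103  96  90  98  97 131 117  47 140 131  72  79  80]
 [104  99  96  90 122 128  98  57  82 112  99  72 140 121  80  77  77]
 [ 99  98 101  95  85 116  92  76  75  71  70 123 112 107  76  83  76]
 [ 96  94 100  98  82  91  82  97 102  99  51 123  85  89  78  80  83]
 [ 96 103  98  91  94  87 112  91 106 102  73  99  84  80  79  85  80]
 [ 93  97 101  93  96  98 101  95  95  89  90  89  88  86  85  82  83]]
```

From the side, the only new darkening is at z ≈ 16–40 in the jar, and the outlet is unchanged. So the balls lie at the bottom of the jar. Now I'll grip the handle.

Emit:
carry_out(steps=[3, -2, -30, 0, 0, 0, -1, 0, 0, -30, 0, 0, 0, -1, 0, 0, -20, 0, 0, 0, -1, 0, 0, -8, 0, 0, 0, -1, 0, 0, 0, 0, 0, 0, -1])

```text
clock: 15.45
ee_pos: [577.0, 251.3, 136.1]
orientation: [179.9, 0.3, 124.3]
contact_force: [1.0, 0.1, 0.6]
width: 85.5
```

```bash
python3 - <<'E'
from h import *
delta((576,255.5,134),(180,0,124.5))
E
```

```text
at [577.  251.3 136.1] [179.9   0.3 124.3] 85.54397157043387 j [-18.  52. -19.  79.  19.  52.  -8.] dpos [-1.   4.2 -2.1] rot [0.004 0.004 0.003] F [1.  0.1 0.6]
```

Emit:
carry_out(steps=[0, 2, -1, 0, 0, 0, -0.3, 0, 0, 0, 0, 0, 0, 0.3, 0, 0, 0, 0, 0, 0, 0.6, 0, 0, 0, 0, 0, 0, 0.8, 0, 0, 0, 0, 0, 0, 1])

```text
clock: 15.95
ee_pos: [578.8, 255.5, 135.6]
orientation: [179.6, 0.3, 124.4]
contact_force: [47.4, 27.1, -16.9]
width: 12.5
```

Emit:
carry_out(steps=[0, 0, 0, 0, 0, 0, 1, 0, 0, 0, 0, 0, 0, 1, 0, 0, 0, 0, 0, 0, 1, 0, 0, 0, 0, 0, 0, 1, 0, 0, 0, 0, 0, 0, 1])

```text
clock: 16.45
ee_pos: [579.8, 256.1, 135.6]
orientation: [179.4, 0.3, 124.4]
contact_force: [22.3, 13.0, -8.4]
width: 10.0
```

Emit:
carry_out(steps=[1.6, 1.1, -1, 0, 0, 0, 1, 0, 0, 0, 0, 0, 0, 1, 0, 0, 0, 0, 0, 0, 1])

```text
clock: 16.75
ee_pos: [579.9, 256.2, 135.3]
orientation: [179.7, 0.3, 124.4]
contact_force: [5.3, 2.6, 14.2]
width: 9.9
```

Emit:
carry_out(steps=[2.5, 1.7, 9.6, 0, 0, 0, 1, 2.5, 1.7, 9.6, 0, 0, 0, 1, 2.5, 1.7, 9.6, 0, 0, 0, 1, 3.7, 2.5, 9, 0, 0, 0, 1, 3.7, 2.5, 9, 0, 0, 0, 1])

```text
clock: 17.25
ee_pos: [592.8, 265.3, 180.6]
orientation: [-180.0, 0.3, 124.4]
contact_force: [-1.2, 1.7, -5.1]
width: 9.7
```

Emit:
carry_out(steps=[3.7, 2.5, 9, 0, 0, 0, 1, 0, 0, 0, 0, 0, 0, 1])

```text
clock: 17.45
ee_pos: [596.9, 268.2, 190.1]
orientation: [179.9, 0.3, 124.4]
contact_force: [-4.2, 0.5, -2.4]
width: 9.9
```

Emit:
carry_out(steps=[4.8, 3.3, 8.2, 0, 0, 0, 1, 4.8, 3.3, 8.2, 0, 0, 0, 1, 4.8, 3.3, 8.2, 0, 0, 0, 1, 5.8, 4, 7.2, 0, 0, 0, 1, 5.8, 4, 7.2, 0, 0, 0, 1])

```text
clock: 17.95
ee_pos: [620.5, 284.8, 229.1]
orientation: [-179.7, 0.2, 124.4]
contact_force: [-26.7, -11.5, 21.4]
width: 9.8
```

Emit:
carry_out(steps=[5.8, 4, 7.2, 0, 0, 0, 1, 6.7, 4.6, 6, 0, 0, 0, 1, 6.7, 4.6, 6, 0, 0, 0, 1, 6.7, 4.6, 6, 0, 0, 0, 1, 0, 0, 0, 0, 0, 0, 1])

```text
clock: 18.45
ee_pos: [648.0, 303.9, 256.0]
orientation: [180.0, 0.2, 124.4]
contact_force: [-23.4, -8.3, 32.6]
width: 9.9
```

Emit:
carry_out(steps=[0, 0, 0, 0, 0, 0, 1, 0, 0, 0, 0, 0, 0, 1, 0, 0, 0, 0, 0, 0, 1, 0, 0, 0, 0, 0, 0, 1, 0, 0, 0, 0, 0, 0, 1])

```text
clock: 18.95
ee_pos: [647.6, 303.6, 255.7]
orientation: [180.0, 0.2, 124.4]
contact_force: [-22.3, -7.3, 29.5]
width: 9.5
```

```bash
python3 - <<'E'
from h import *
c=cap('top','top7.png'); s=cap('side','side7.png'); delta((650,304,255),(180,0,124.4))
z=bot.sense(); p=z['ee_pos']; H=np.array([579.9,256.2])+187*np.array([.824,.566]); d=(p[:2]-H)@[.824,.566]; h=p[2]+19-110-1
print('lid deg',np.degrees(np.arctan2(h,-d)-np.arctan2(43,187)),'r',np.hypot(d,h),np.hypot(43,187))
S=s['img'][:,:,::-1];T=c['img'][:,:,::-1]
f=lambda i,u,v,w,h: cv2.resize(i[v:v+h,u:u+w],(400,300),interpolation=cv2.INTER_CUBIC)
cv2.imwrite('pics/v7.png',np.vstack([np.hstack([f(S,280,60,144,108),f(T,110,60,144,108)]),np.hstack([f(S,290,160,96,72),f(T,360,170,112,84)])]))
E
```

```text
at [647.5 303.6 255.7] [180.    0.2 124.4] 9.538972580362213 j [-22.  56. -20.  43.  16.  83.  -1.] dpos [ 2.5  0.4 -0.7] rot [ 0.003  0.002 -0.   ] F [-22.1  -7.2  29.2]
lid deg 44.54875384334625 r 194.11036352697732 191.88017094009479
```

View pics/v7.png

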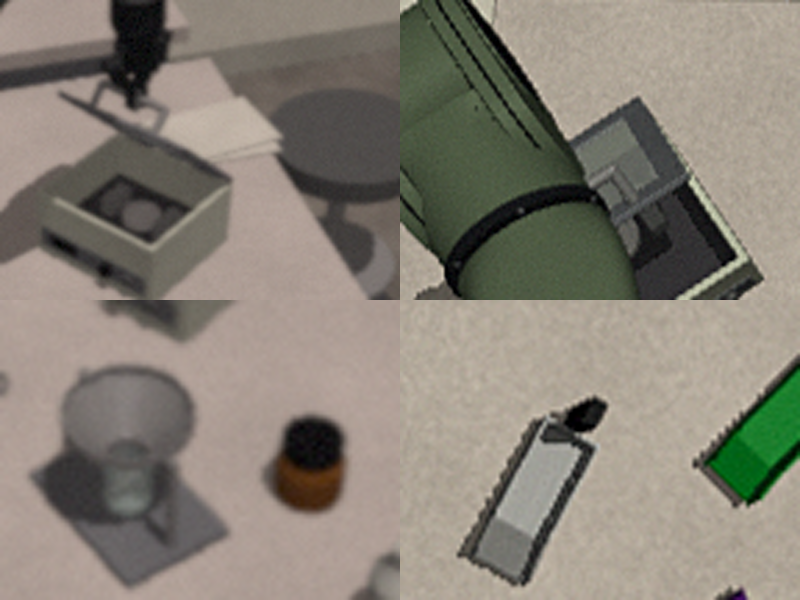

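Lid up near 45° with the bar held between the fingers and the mill open. Scoop upright and empty, pot in place. I'll relieve the radial strain slightly and check the angle against the lid corner in the side view, near (301.6, 93.5).

Emit:
carry_out(steps=[-0.6, -0.4, 1, 0, 0, 0, 1, -0.5, -0.4, 0.8, 0, 0, 0, 1, 0, 0, 0, 0, 0, 0, 1, 0, 0, 0, 0, 0, 0, 1, 0, 0, 0, 0, 0, 0, 1])

```text
clock: 19.55
ee_pos: [646.9, 303.2, 255.5]
orientation: [180.0, 0.2, 124.4]
contact_force: [-7.9, 0.7, 5.5]
width: 9.7
```

```bash
python3 - <<'E'
from h import *
z=bot.sense(); p=z['ee_pos']; X=np.array([.824,.566]);Y=np.array([-.566,.824]); H=np.array([577.5,255.5])+187*X; d=(p[:2]-H)@X; h=p[2]+19-110-1
print(p,z['width'],z['contact_force'],'lid deg',np.degrees(np.arctan2(h,-d)-np.arctan2(43,187)))
s=cap('side')
for a in(38,42,45,48,52):
    t=np.radians(a); q=[]
    for y in(110,-110):
        xy=H-200*np.cos(t)*X+y*Y; q.append(proj(s,(*xy,110+200*np.sin(t))).round(1))
    print(a,q)
E
```

```text
[646.94625615 303.18793798 255.46280898] 9.749838492522672 [-7.87194942  0.72198232  5.48553445] lid deg 44.919979229362056
38 [array([298.5,  99.6]), array([342.4, 120.4])]
42 [array([299.9,  96.3]), array([344. , 116.9])]
45 [array([301. ,  93.9]), array([345.2, 114.4])]
48 [array([302.2,  91.5]), array([346.5, 111.8])]
52 [array([303.9,  88.3]), array([348.3, 108.5])]
```

The lid angle agrees both ways: about 45° from the TCP and 45–46° from the image. I'll hand in.

```bash
python3 - <<'E'
from h import *
print(bot.close_job()); z=bot.sense(); print(z['clock'],z['ee_pos'],z['width'])
E
```

```text
the job is handed in; nothing more can be done
None
the job is handed in; nothing more can be done
```

The job is handed in with the gripper holding the mill's guard lid at about 45°, at roughly 20 s on the clock. No verdict is reported, so this rests on my own checks.

- **Pouring:** I tipped the scoop over the funnel. The wrist reached about 46° instead of the 50° I commanded, but the pan emptied. In the images the scoop is empty and the funnel outlet is clear. The balls show as new dark pixels at the bottom of the jar (about 16–40 mm up). I could not count all six one by one, but none were seen anywhere else.
- **Scoop:** It stands upright in its original place, let go, and looks flat in the last top view.
- **Lid:** The angle is 44.9° from the tool position and 45–46° from the lid's corner in the side view. I eased a sideways load of about 37 N down to about 10 N before handing in.
- **One odd reading:** The finger opening showed 9.7 mm on the 12 mm bar. It stayed steady through the lift, so I took the grip as sound.
- **Bystanders:** The pot and bottle look untouched in the pictures taken along the way. I did not measure the wrench or bottle again at the end, but the arm never came near them.

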